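# Nest the keyed baffle cups into one stack

### The job

Put the keyed aluminium baffle cups away: one at a time, nest the loose cup on the table and the two cups in the sloping rack into the cup with the wide round foot, each into the one before, so that they make one upright stack of four where the footed cup stands. Turn each cup so that its rib drops into the notch in the rim below and its shoulder sits fully home on that rim. Any order will do; leave the filter box and the tape roll where they are.

Things in the scene. Friction and masses are not known exactly. Their poses are not given: they have to be found in the camera images.
- base_cup: Cup like cup_a (same sizes, rib and notch, x to its notch) but with a flat round foot 90 mm across, 5 mm thick; 0.5 kg, loose, upright on the table; it and cup_a may have swapped places. Origin: centre of underside, z up its axis. A cup fully home in another has its origin 25 mm above that cup's, same axis, same x (play 2 mm, 9 degrees); with the rib not in the notch it stays up to 12 mm high.
- cup_a: Loose plain aluminium cup, 65 mm high, 0.12 kg, no foot, upright on the table, mouth up. Lower 40 mm: tapered body, 41 mm wide at the bottom, 53 mm at the top. Upper 25 mm: straight collar, 62 mm outside (grip here), 57 mm inside, flat shoulder below it. Origin: centre of underside; z along its axis to the mouth, x to its rib and notch, which point roughly between world x and y.
- cup_a_notch (a point): Middle of the notch in cup_a's rim, 30 mm from the axis, 58 mm above the underside. All four cups have such a notch on their x side, 17 mm wide and 14 mm deep, and straight below it, outside under the shoulder, a key rib 7 mm wide, 13 mm high, standing out 4 to 5 mm, its foot narrowed to 3.6 mm. x, y, z as cup_a's.
- base_cup_notch (a point): Middle of the notch in the footed cup's rim, 30 mm from the axis on its x side, 58 mm above its underside: the first cup's rib goes here. The notch points ahead and to the left, about between world x and y. Axes as base_cup's.
- cup_b: Loose cup exactly like cup_a, in the rack's near hole (its +y side): leaning 30 degrees, mouth up and to the robot's right, shoulder lying on the deck, the 25 mm collar free above it, rib and notch uphill. It comes out along its own axis; fingers fit at its own +y and -y sides. Origin and axes as cup_a's: centre of underside, z to the mouth, x to the notch.
- cup_c: Loose cup exactly like cup_b, in the far hole of the rack (its -y side, farther from the robot), leaning the same way. Origin: centre of underside, z to the mouth, x to the notch.
- rack: Dark steel rack fixed to the table at the left, 216 mm long in its y, about 85 mm deep, with a 4 mm deck that slopes up at 30 degrees towards the left, world +y or so (low edge 38 mm, high edge 84 mm) and two holes 124 mm apart. Origin: on the table under the middle of the deck; x points uphill, y to the near hole, about towards the robot.
- filter_box: Bystander: closed dark square box 50x50x21 mm, loose on the table. Origin: centre of its underside.
- tape_roll: Bystander: tape roll 69 mm across, 19 mm high, loose, lying flat on the table. Origin: centre of its underside.
Mind the look-alikes: they are no part of the job. What is shaped like the base_cup but purple is not meant. Leave any purple look-alike of the cup_c alone.

How it is judged:
By the outcome, as a careful person would: the job done as asked, in the order asked, and still so for the second after the job is handed in, with the robot touching nothing.
It also fails if it takes over 61 s, if anything falls off the work surface, if the arm or the gripper's body presses on something with over 40 N, if the wrist force passes 120 N, or if a joint passes its speed limit or range.

### The arm

A 6-joint arm with a two-finger parallel gripper is mounted at the origin on a cart in front of the work surface, level with it; the furniture and walls round the work are solid. World frame = base frame: x ahead of the robot, y to its left, z up, the work surface at z = 0. Lengths are in m, angles in rad, forces in N, time in s.
With the tool pointing down it reaches from about 0.425 to 0.95 m from the base axis. Payload 3.5 kg.
Tool frame: the origin (TCP) lies between the finger pads; the fingertips stand 22 mm ahead of it and the grasp point (between the pads) lies 3 mm ahead of it (ctrl.nose_length is the z of the fingertips in the tool frame, in m); z points along the fingers, y is the line along which they close (so a half turn about z gives the same grasp; the last joint's range is limited). The gripper opens to 85 mm and grips with 20 to 120 N. Pads are 22 mm wide; open, the fingers measure 114 mm over their backs; the gripper's body (76 mm by 85 mm) begins 54 mm behind the grasp point. The pads swing forward as they close: fully open they stand 13 mm farther back than shut.
Start: joints at [-1.388, 0.286, 1.577, -0, 1.279, -0.15], TCP at [0.221, -0.638, 0.253] pointing down, gripper open.
Joint ranges: [-2.77, 2.77], [-0.9, 2.22], [0.21, 2.48], [-1.53, 4.67], [0.24, 2.81], [-2.84, 2.84]. Speed limits (rad/s): [2.79, 2.79, 3.14, 3.14, 3.14, 3.14].

### API

Orientations are given as a unit quaternion [x, y, z, w].
In Python, from plant import ctrl gives the robot as it stands. The module is installed in compiled form; this text tells all that it offers.
- The arm moves only by the tool send_rows, never from a script. Its argument "rows" is text: rows parted by semicolons, each of 7 numbers parted by spaces: the turn, a rotation vector about the tool's x, y, z in normalised numbers (1 is 60 degrees), then the shift along the tool's x, y, z in parts of the range, where 1.0 means 500 mm, then the opening, from -1 (shut) to 1 (fully open). A call has 1 to 8 rows; each row is the pose to reach, as a shift and turn from the pose commanded when the call began, along the tool's axes at that moment; what a row does not reach only later rows make up. A row lasts 1/8 s, in which the tool goes at most 62.5 mm and 10.7 degrees, less where a joint would pass 70% of its speed; a pose out of reach is approached as far as the arm can. A shift or turn number past 1, either way, is cut back to 1. A call with a gripper value outside its range is refused whole. The fingers move at their own pace and stop on an object; "grip_force" is the grip in N (left out, the last holds). Time passes only in rows, so rows that repeat a pose let the fingers close. It gives the time, the measured TCP pose, the force, the opening and the grip force at its end, in the units of the state.
- ctrl.get_state(): the state, without advancing time (a new reading comes with each control period).
- ctrl.read_camera(name): name is "scene" or "top" or "wrist"; returns a dict with "color" (480x640x3 uint8, red, green, blue), "fx", "fy", "cx", "cy" (pixels), "D" ([k1, k2, p1, p2, k3] as OpenCV has them; the pictures are not rectified), "extrinsics" (4x4, takes a point from world to camera coordinates). Camera axes: x right, y down, z forward; pixel columns grow to the right and rows downward; lengths in m; the calibration is good to about 2 mm. A picture is of the moment at which its call begins. There is no depth.
- ctrl.sign_off(): hands the job in; it is judged then, once.
Trained networks look in a picture, given as the dict that the camera call returned (one of the last four; its "shot" number tells which), for a name from the list of things; names that differ only in an ending like _2 or _b are one class to them, and where a whole thing is asked for, a point or a joint stands for the part that bears it (a point fixed in the world has none). Each returns a list of dicts, best first, with "p" (0 to 1); they miss things now and then, are a little off and sometimes report something else, mostly with a low value. They report only what shows in the picture. A call takes as long as a camera call. They do not tell look-alikes from the thing itself.
- ctrl.look_for(picture, target): "position" ([x, y, z] in m, in the coordinates of the camera as it stood for that picture, good to about 4 mm: the middle of the surface that is visible of it).
The state is a dict: "time": time; "qpos": joint angles; "dq": joint speeds; "joint_efforts": joint torques, N m; "eef_pos": TCP position; "tcp_rot": TCP orientation; "contact_force": force on the tool from outside, world axes, zero at the start; "wrist_torque": the same for the moment, N m; "opening": opening from 0.0 (shut) to 1.0 (fully open); "finger_force": force on a finger pad.
Only numpy, scipy, OpenCV 4.12 (cv2) and the standard library are available. Lean on these libraries where they do the work, as an engineer would, in place of code of your own. Each camera call takes 0.05 s, during which the arm holds its last target. There are 200 camera calls.

## Working session

There is one attempt and no reset: what is moved stays moved. The work goes in short steps, Python scripts to look and compute and a tool call to move; the robot and the scene stay as the last step left them, time stands still between calls to the robot, and variables do not carry over. Pictures are saved under pics/ and viewed, at most 10 in all, crops included, and the job is handed in when it is done.

Besides the shell and the picture viewer there is one more tool, called after ">>>" as a command line: name --argument value ..., lists and objects as JSON in quotes. send_rows: Moves the arm, as the interface text tells. Its arguments: {"type":"object","properties":{"rows":{"type":"string"},"grip_force":{"type":"number"}},"required":["rows"]}

```bash
mkdir -p pics
cat > h.py <<'E'
import numpy as np, cv2
from plant import ctrl
from scipy.spatial.transform import Rotation as R
def snap(n,f=None):
    p=ctrl.read_camera(n)
    if f: cv2.imwrite('pics/'+f,p['color'][:,:,::-1])
    return p
def K(p): return np.array([[p['fx'],0,p['cx']],[0,p['fy'],p['cy']],[0,0,1.]])
def ray(p,uv):
    E=np.array(p['extrinsics']); n=cv2.undistortPoints(np.array([[uv]],float),K(p),np.array(p['D'],float))[0,0]
    d=E[:3,:3].T@np.array([n[0],n[1],1]); o=-E[:3,:3].T@E[:3,3]; return o,d/np.linalg.norm(d)
def atz(p,uv,z):
    o,d=ray(p,uv); return o+d*(z-o[2])/d[2]
def tri(l):
    A=0;b=0
    for o,d in l:
        M=np.eye(3)-np.outer(d,d);A=A+M;b=b+M@o
    return np.linalg.solve(A,b)
def proj(p,X):
    E=np.array(p['extrinsics']); return cv2.projectPoints(np.array(X,float).reshape(-1,1,3),cv2.Rodrigues(E[:3,:3])[0],E[:3,3],K(p),np.array(p['D'],float))[0][:,0]
def w(p,c):
    E=np.array(p['extrinsics']); return E[:3,:3].T@(np.array(c)-E[:3,3])
def look(p,t):
    for r in ctrl.look_for(p,t)[:5]:
        X=w(p,r['position']); print(t,round(r['p'],2),X.round(3),proj(p,X)[0].round())
def step(pos,rot):
    "shift mm and rotvec deg in the tool axes from the present measured pose"
    s=ctrl.get_state(); T=R.from_quat(s['tcp_rot'])
    print('shift',(T.inv().apply(np.array(pos)-s['eef_pos'])*1e3).round(1),'turn',np.degrees((T.inv()*rot).as_rotvec()).round(1))
E
python3 - <<'E'
from h import *
for c in ['scene','top']:
    p=snap(c,c+'0.png'); print(c,np.linalg.inv(p['extrinsics']).round(3).tolist(),p['fx'])
    for t in ['base_cup','cup_a','cup_a_notch','base_cup_notch','rack','filter_box','tape_roll']: look(p,t)
s=ctrl.get_state(); print(s, ctrl.nose_length)
E
```

```text
scene [[-0.904, -0.332, 0.268, 0.296], [-0.427, 0.682, -0.594, 0.612], [0.014, -0.652, -0.758, 0.881], [0.0, 0.0, 0.0, 1.0]] 536.6523188324919
base_cup 0.83 [ 0.557 -0.229  0.023] [380. 193.]
base_cup 0.78 [ 0.366 -0.186  0.026] [457. 233.]
cup_a 0.91 [0.633 0.181 0.06 ] [258. 310.]
cup_a 0.88 [0.748 0.26  0.036] [181. 327.]
cup_a 0.84 [ 0.473 -0.131  0.043] [401. 229.]
cup_a 0.77 [0.503 0.181 0.067] [323. 335.]
cup_a_notch 0.66 [ 0.477 -0.123  0.043] [398. 231.]
base_cup_notch 0.92 [ 0.56  -0.224  0.027] [378. 193.]
rack 0.8 [0.57  0.204 0.064] [283. 331.]
filter_box 0.89 [ 0.617 -0.076  0.024] [327. 230.]
tape_roll 0.67 [0.586 0.017 0.022] [321. 266.]
top [[-0.028, -0.984, 0.177, 0.401], [-1.0, 0.029, 0.007, -0.023], [-0.012, -0.177, -0.984, 1.107], [0.0, 0.0, 0.0, 1.0]] 482.5444643572817
base_cup 0.57 [ 0.557 -0.234  0.026] [410. 264.]
base_cup 0.34 [0.508 0.183 0.052] [224. 290.]
cup_a 0.82 [0.748 0.258 0.042] [193. 187.]
cup_a 0.78 [0.638 0.176 0.051] [227. 232.]
cup_a 0.65 [ 0.48  -0.124  0.033] [363. 299.]
cup_a 0.56 [0.507 0.18  0.053] [225. 290.]
cup_a_notch 0.97 [ 0.476 -0.
[... 323 characters left out ...]
me': 0.8, 'qpos': array([-1.38799715e+00,  2.86213308e-01,  1.57669377e+00,  1.21660094e-05,
        1.27864217e+00, -1.50012840e-01]), 'dq': array([ 0.00110739, -0.00072201, -0.00021148,  0.00053793, -0.00166466,
        0.00028725]), 'joint_efforts': array([-6.85323503e-04, -4.05914819e+01, -2.92923546e+01, -1.18265039e-04,
        4.56260686e-04, -3.23895337e-07]), 'eef_pos': array([ 0.22054223, -0.6379319 ,  0.2533861 ]), 'tcp_rot': array([9.86186730e-01, 1.65637353e-01, 6.18020752e-06, 2.16012854e-05]), 'contact_force': array([-0.8517857 ,  0.05014687,  0.345392  ]), 'wrist_torque': array([-0.01184535,  0.01025005,  0.00919202]), 'finger_force': 0.0, 'opening': 1.0000076981454038} 0.022
```

View pics/scene0.png

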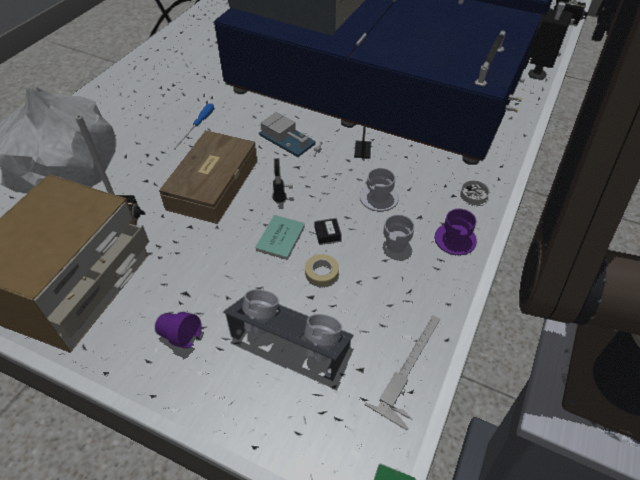

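View pics/top0.png

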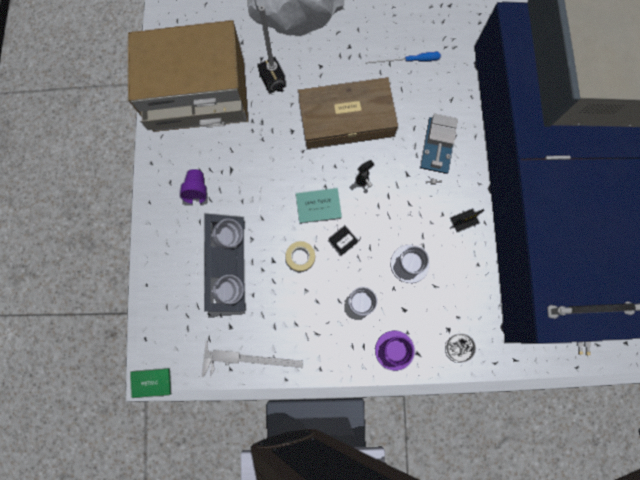

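The scene shows the clear base cup at (380,190), cup_a at (398,232) and the two rack cups at (262,305) and (323,328). The purple decoys are at (460,230) and (178,328). The top view agrees: base (411,263), cup_a (362,302), rack cups (228,233) and (228,290).

Run:
```python
from h import *
p=snap('wrist'); s=ctrl.get_state(); T=np.eye(4);T[:3,:3]=R.from_quat(s['tcp_rot']).as_matrix();T[:3,3]=s['eef_pos']
print('cam in tool',(np.linalg.inv(T)@np.linalg.inv(p['extrinsics'])).round(3).tolist(),p['fx'])
step([.47,-.20,.36],R.from_quat(s['tcp_rot']))
step([.22,-.638,.36],R.from_quat(s['tcp_rot']))
```

```text
cam in tool [[-0.0, -0.947, -0.321, 0.083], [1.0, 0.0, -0.001, -0.001], [0.002, -0.321, 0.947, -0.12], [0.0, 0.0, 0.0, 1.0]] 404.1897399093569
shift [ 378.8 -332.4 -106.6] turn [0. 0. 0.]
shift [-5.000e-01 -1.000e-01 -1.067e+02] turn [0. 0. 0.]
```

Careful with the scale: shifts go in shares of 500 mm and turns go in shares of 60 degrees. That gives: 335 mm / 500 = 0.67, 285 mm / 500 = 0.57.

>>> send_rows --rows "0 0 0 0 0 -0.12 1; 0 0 0 0.04 -0.03 -0.22 1; 0 0 0 0.15 -0.11 -0.22 1; 0 0 0 0.26 -0.19 -0.22 1; 0 0 0 0.37 -0.27 -0.22 1; 0 0 0 0.47 -0.34 -0.22 1; 0 0 0 0.57 -0.41 -0.22 1; 0 0 0 0.67 -0.48 -0.22 1"

```text
time: 1.85
eef_pos: [0.4525, -0.3097, 0.3637]
tcp_rot: [0.986, 0.166, 0.0, 0.0]
contact_force: [0.6, 0.0, -0.1]
opening: 1.003
finger_force: 0.0
```

Converted, 140 mm / 500 = 0.28, -100 mm / 500 = -0.2.

>>> send_rows --rows "0 0 0 0.1 -0.07 0 1; 0 0 0 0.2 -0.14 0.02 1; 0 0 0 0.28 -0.2 0.06 1; 0 0 0 0.28 -0.2 0.06 1"

```text
time: 2.35
eef_pos: [0.5518, -0.1679, 0.3311]
tcp_rot: [0.986, 0.168, -0.001, -0.001]
contact_force: [0.1, -1.2, -0.6]
opening: 1.002
finger_force: 0.0
```

Run:
```python
from h import *
p=snap('wrist','w1.png'); s=ctrl.get_state(); print(s['eef_pos'],s['qpos'].round(2),s['time'])
for t in ['base_cup','cup_a','cup_a_notch','base_cup_notch']: look(p,t)
import pickle; pickle.dump(p,open('w1.pkl','wb'))
```

```text
[ 0.55151448 -0.16968926  0.3322917 ] [-0.47  0.02  1.73 -0.    1.39  0.76] 2.4
base_cup 0.9 [ 0.372 -0.19   0.021] [285. 322.]
base_cup 0.71 [ 0.564 -0.237  0.024] [382. 190.]
cup_a 0.83 [ 0.467 -0.116  0.04 ] [245. 239.]
cup_a 0.61 [0.511 0.149 0.053] [  0. 119.]
cup_a 0.54 [0.614 0.153 0.056] [7. 8.]
cup_a_notch 0.25 [ 0.467 -0.115  0.039] [245. 238.]
base_cup_notch 0.68 [ 0.37  -0.188  0.023] [283. 324.]
base_cup_notch 0.67 [ 0.563 -0.234  0.02 ] [378. 189.]
```

View pics/w1.png

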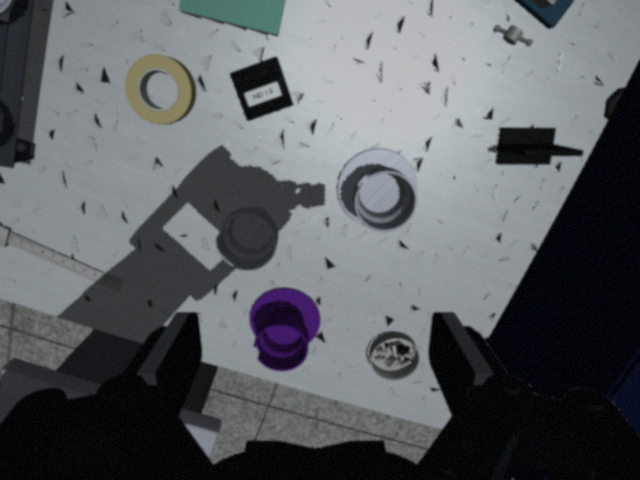

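The wrist view shows the base cup at (378,190), cup_a in the arm's shadow at (247,238) and the purple decoy at (283,330). I'll go lower so the notches can be seen.

Converted, 115 mm / 500 = 0.23, 100 mm / 500 = 0.2.

>>> send_rows --rows "0 0 0 -0.01 0 0.1 1; 0 0 0 -0.02 0 0.2 1; 0 0 0 -0.02 0 0.23 1; 0 0 0 -0.02 0 0.23 1"

```text
time: 3.1
eef_pos: [0.5417, -0.1753, 0.2185]
tcp_rot: [0.986, 0.165, -0.0, -0.0]
contact_force: [0.6, -1.0, 0.7]
opening: 1.001
finger_force: 0.0
```

Run:
```python
from h import *
p=snap('wrist','w2.png'); s=ctrl.get_state(); print(s['eef_pos'],s['time'])
for t in ['base_cup','cup_a','cup_a_notch','base_cup_notch']: look(p,t)
import pickle; pickle.dump(p,open('w2.pkl','wb'))
c=p['color'][:,:,::-1]
a=proj(p,[[.475,-.127,.06],[.557,-.232,.06]]).astype(int);print(a)
o=[]
for u,v in a:
    u=np.clip(u,65,575);v=np.clip(v,65,415);print(u,v)
    k=c[v-65:v+65,u-65:u+65].astype(float); k=np.clip((k-k.min())/(np.percentile(k,99)-k.min())*255,0,255).astype('uint8')
    o.append(cv2.resize(k,(400,400),interpolation=2))
cv2.imwrite('pics/w2c.png',np.hstack(o))
```

```text
[ 0.54264432 -0.17549468  0.22015592] 3.15
base_cup 0.85 [ 0.562 -0.236  0.022] [396. 207.]
base_cup 0.8 [ 0.377 -0.191  0.026] [275. 375.]
base_cup 0.57 [0.588 0.016 0.024] [93. 68.]
cup_a 0.65 [ 0.465 -0.114  0.04 ] [214. 274.]
cup_a_notch 0.59 [ 0.463 -0.119  0.041] [220. 279.]
cup_a_notch 0.39 [ 0.62  -0.085  0.016] [237.  70.]
base_cup_notch 0.91 [ 0.376 -0.19   0.021] [274. 372.]
base_cup_notch 0.85 [ 0.563 -0.232  0.023] [391. 205.]
[[227 279]
 [397 224]]
227 279
397 224
```

View pics/w2c.png

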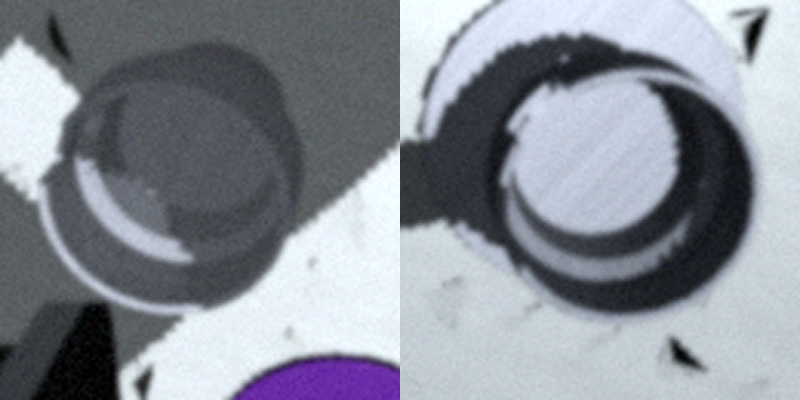

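The crop shows a gap in the base rim at about (530,105), up and to the left. Cup_a's gap is likely near (70,120), but it is in shadow. I'll fit the rims numerically and unwrap them.

```bash
cat >> h.py <<'E'
from scipy.optimize import minimize
a=np.radians(np.arange(0,360,3))
def samp(p,X):
    g=cv2.GaussianBlur(cv2.cvtColor(p['color'],cv2.COLOR_RGB2GRAY),(0,0),1).astype(np.float32)
    q=proj(p,X).astype(np.float32); return cv2.remap(g,q[:,:1],q[:,1:],1)[:,0]
def circ(c,r,ax=None):
    Q=np.eye(3) if ax is None else ax
    return np.array(c)+r*(np.cos(a)[:,None]*Q[:,0]+np.sin(a)[:,None]*Q[:,1])
def score(p,c,ax=None):
    d=np.abs(samp(p,circ(c,.0325,ax))-samp(p,circ(c,.0295,ax))); return np.minimum(d,25).mean()
def fitrim(ps,c0,ax=None,w=.015):
    best=(-1,0)
    for s in (.005,.002,.0007):
        c1=c0 if best[0]<0 else best[1]
        n=3 if s>.004 else 3
        for i in range(-n,n+1):
            for j in range(-n,n+1):
                for k in range(-n,n+1):
                    c=np.array(c1)+s*np.array([i,j,k]); v=sum(score(p,c,ax) for p in ps)
                    if v>best[0]: best=(v,c)
    return best
def strip(p,c,ax=None,r=(.020,.036),phi=(-45,180)):
    "polar picture of the rim plane: columns angle, rows radius"
    Q=np.eye(3) if ax is None else ax
    A=np.radians(np.arange(*phi,.5)); rr=np.linspace(*r,60)
    X=np.array(c)+(rr[:,None,None]*(np.cos(A)[None,:,None]*Q[:,0]+np.sin(A)[None,:,None]*Q[:,1]))
    s=samp(p,X.reshape(-1,3)).reshape(60,-1); s=np.clip((s-s.min())/(s.max()-s.min())*255,0,255).astype('uint8')
    return cv2.resize(s,(s.shape[1]*3//2,120))
E
time python3 - <<'E'
from h import *
import pickle
p1,p2=[pickle.load(open(f,'rb')) for f in('w1.pkl','w2.pkl')]
o=[]
for n,c in (('a',[.475,-.127,.062]),('base',[.560,-.233,.065])):
    for ps in ([p1,p2],[p2]):
        v,b=fitrim(ps,c); print(n,len(ps),v,b.round(4))
    v,b=fitrim([p1,p2],c)
    for p in (p1,p2): o.append(strip(p,b))
im=np.vstack(o)
for d in range(-45,180,15): x=int((d+45)*3); cv2.line(im,(x,0),(x,8),255 if d%45 else 128,2)
cv2.imwrite('pics/strip.png',im)
E
```

```text
a 2 34.651653 [ 0.4713 -0.1183  0.0553]
a 1 17.980648 [ 0.47  -0.117  0.054]
base 2 48.0529 [ 0.5607 -0.2373  0.0531]
base 1 23.866081 [ 0.5614 -0.2373  0.0553]
real	0m19.188s
user	0m41.579s
sys	0m21.979s
```

View pics/strip.png

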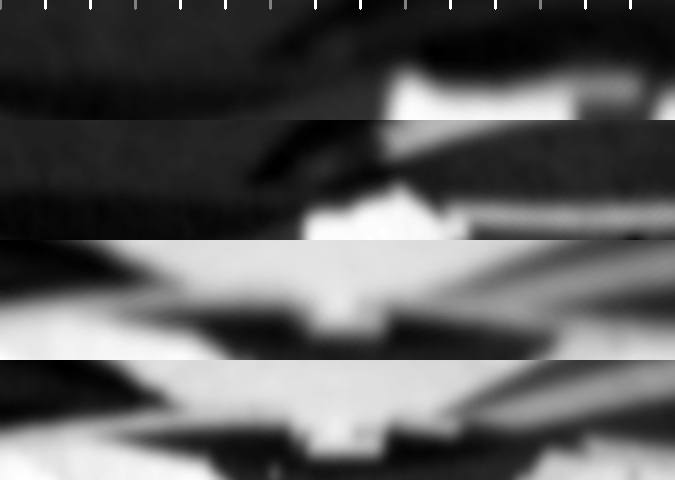

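Base notch bearing is about 69° in both strips. Cup_a's is still unclear, so I'll turn to roughly the grasp yaw and take two more views.

Converted, -123 mm / 500 = -0.246, -80 mm / 500 = -0.16, -50 degrees / 60 = -0.8333.

>>> send_rows --rows "0 0 -0.1667 0 -0.08 0 1; 0 0 -0.3333 -0.004 -0.16 0 1; 0 0 -0.5 -0.006 -0.246 0 1; 0 0 -0.6667 -0.006 -0.246 0 1; 0 0 -0.8333 -0.006 -0.246 0 1; 0 0 -0.8333 -0.006 -0.246 0 1; 0 0 -0.8333 -0.006 -0.246 0 1"

```text
time: 4.22
eef_pos: [0.4992, -0.0594, 0.219]
tcp_rot: [0.824, 0.566, 0.0, 0.0]
contact_force: [-0.5, 0.3, -0.0]
opening: 1.0
finger_force: 0.0
```

Run:
```python
from h import *
import pickle
p=snap('wrist','w3.png'); pickle.dump(p,open('w3.pkl','wb')); s=ctrl.get_state(); print(s['eef_pos'],s['time'],s['qpos'].round(2))
for t in ['base_cup','cup_a','cup_a_notch','base_cup_notch']: look(p,t)
```

```text
[ 0.49908553 -0.05938578  0.21880322] 4.275 [-0.32 -0.07  2.03  0.    1.18  0.05]
base_cup 0.92 [ 0.371 -0.184  0.03 ] [234. 379.]
base_cup 0.77 [ 0.547 -0.225  0.004] [422. 340.]
cup_a 0.97 [ 0.47  -0.127  0.039] [312. 299.]
cup_a_notch 0.86 [ 0.468 -0.126  0.037] [309. 297.]
base_cup_notch 0.75 [ 0.369 -0.184  0.027] [233. 378.]
base_cup_notch 0.64 [ 0.54  -0.216  0.006] [414. 336.]
```

Converted, 105 mm / 500 = 0.21, 100 mm / 500 = 0.2.

>>> send_rows --rows "0 0 0 -0.08 0.104 0 1; 0 0 0 -0.15 0.2 0 1; 0 0 0 -0.156 0.21 0 1; 0 0 0 -0.156 0.21 0 1"

```text
time: 4.97
eef_pos: [0.5688, -0.1698, 0.2177]
tcp_rot: [0.824, 0.566, -0.0, -0.001]
contact_force: [0.1, -0.5, 0.2]
opening: 1.0
finger_force: 0.0
```

Run:
```python
from h import *
import pickle
p4=snap('wrist','w4.png'); pickle.dump(p4,open('w4.pkl','wb'));s=ctrl.get_state(); print(s['eef_pos'],s['time'])
look(p4,'base_cup_notch')
p3=pickle.load(open('w3.pkl','rb'))
o=[]
for p,c in ((p3,[.472,-.118,.062]),(p4,[.561,-.237,.065])):
    v,b=fitrim([p],c); print(v,b.round(4))
    for z in (.06,.065):print(z,max((score(p,[c[0]+i*.001,c[1]+j*.001,z]),i,j) for i in range(-8,9) for j in range(-8,9)))
    k=p['color'][:,:,::-1]; u,v=proj(p,[c])[0].astype(int);u=np.clip(u,65,575);v=np.clip(v,65,415);print(u,v)
    k=k[v-65:v+65,u-65:u+65].astype(float); k=np.clip((k-k.min())/(np.percentile(k,98)-k.min())*255,0,255).astype('uint8')
    o.append(cv2.resize(k,(400,400),interpolation=2))
cv2.imwrite('pics/w34c.png',np.hstack(o))
```

```text
[ 0.56853173 -0.16901548  0.21782454] 5.025
base_cup_notch 0.81 [ 0.563 -0.235  0.018] [336. 277.]
base_cup_notch 0.76 [ 0.372 -0.185  0.026] [112. 302.]
base_cup_notch 0.55 [ 0.619 -0.088  0.018] [339.  83.]
23.72072 [ 0.474 -0.116  0.063]
0.06 (np.float32(23.57019), 1, 1)
0.065 (np.float32(23.396338), 2, 2)
309 301
23.233423 [ 0.561  -0.233   0.0667]
0.06 (np.float32(22.928442), -1, 1)
0.065 (np.float32(22.960148), 0, 3)
337 305
```

View pics/w34c.png

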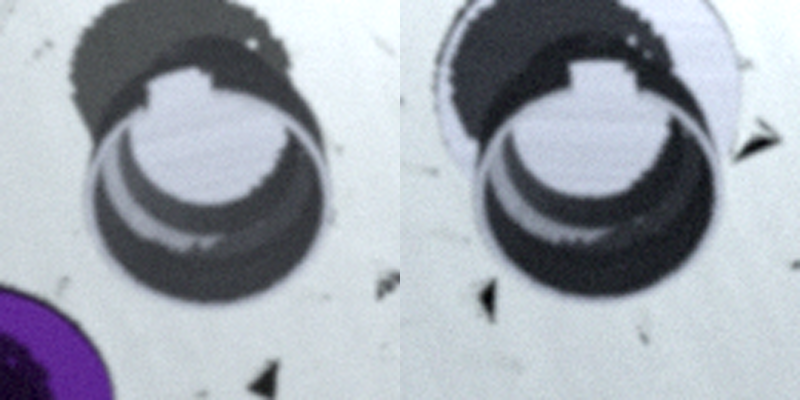

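Both notches are now plain: cup_a's at crop (180,83) and the base's at (604,75), each at the top of the image.

Run:
```python
from h import *
import pickle
P=[pickle.load(open(f'w{i}.pkl','rb')) for i in (1,2,3,4)]
for n,ps,c,pm,off,nt in (('a',[P[1],P[2]],[.474,-.116,.063],P[2],(309,301,0),[(147,104),(212,86)]),('base',[P[1],P[3]],[.561,-.235,.065],P[3],(337,305,400),[(570,87),(638,88)])):
    v,b=fitrim(ps,c); print(n,'free',v,b.round(4))
    f=lambda i,j: sum(score(p,[b[0]+i*.0007,b[1]+j*.0007,.065]) for p in ps)
    m=max((f(i,j),i,j) for i in range(-6,7) for j in range(-6,7)); cc=np.array([b[0]+m[1]*.0007,b[1]+m[2]*.0007,.065]); print(m[0],cc.round(4))
    for x,y in nt:
        X=atz(pm,(off[0]-65+(x-off[2]+.5)/400*130-.5,off[1]-65+(y+.5)/400*130-.5),.065); d=X-cc; print(X.round(4),np.hypot(*d[:2]).round(4),np.degrees(np.arctan2(d[1],d[0])).round(1))
s=ctrl.get_state();print(R.from_quat(s['tcp_rot']).as_matrix().round(3))
```

```text
a free 41.1768 [ 0.4727 -0.118   0.0584]
39.688507 [ 0.4741 -0.1173  0.065 ]
[ 0.47  -0.087  0.065] 0.0306 97.7
[ 0.4862 -0.0882  0.065 ] 0.0315 67.4
base free 46.47338 [ 0.5603 -0.2377  0.0569]
46.05022 [ 0.561  -0.2342  0.065 ]
[ 0.5643 -0.2049  0.065 ] 0.0295 83.6
[ 0.5793 -0.2109  0.065 ] 0.0296 51.8
[[ 0.357  0.934 -0.001]
 [ 0.934 -0.357  0.001]
 [ 0.    -0.001 -1.   ]]
```

Converted, 160 mm / 500 = 0.32, -106.7 mm / 500 = -0.2134, -13.5 degrees / 60 = -0.225.

>>> send_rows --rows "0 0 -0.1333 0.014 -0.11 0 1; 0 0 -0.225 0.0288 -0.2134 0.04 1; 0 0 -0.225 0.0288 -0.2134 0.1 1; 0 0 -0.225 0.0288 -0.2134 0.2 1; 0 0 -0.225 0.0288 -0.2134 0.3 1; 0 0 -0.225 0.0288 -0.2134 0.32 1; 0 0 -0.225 0.0288 -0.2134 0.32 1; 0 0 -0.225 0.0288 -0.2134 0.32 0.6" --grip_force 30

```text
time: 6.08
eef_pos: [0.4762, -0.1186, 0.0607]
tcp_rot: [0.751, 0.66, 0.001, 0.002]
contact_force: [0.0, -0.1, -0.4]
opening: 0.819
finger_force: 0.0
```

>>> send_rows --rows "0 0 0 0 0 0 0.2; 0 0 0 0 0 0 0.2; 0 0 0 0 0 0 0.2; 0 0 0 0 0 0 0.2" --grip_force 30

```text
time: 6.58
eef_pos: [0.4762, -0.1187, 0.0608]
tcp_rot: [0.751, 0.66, 0.001, 0.002]
contact_force: [-1.4, 1.0, 6.4]
opening: 0.718
finger_force: 33.9
```

Converted, -104.5 mm / 500 = -0.209, 98.9 mm / 500 = 0.1978, 14.9 degrees / 60 = 0.2483.

>>> send_rows --rows "0 0 0 0 0 -0.08 0.2; 0 0 0 0 0 -0.18 0.2; 0 0 0.0833 -0.07 0.066 -0.2 0.2; 0 0 0.1667 -0.14 0.132 -0.2 0.2; 0 0 0.2483 -0.209 0.1978 -0.2 0.2; 0 0 0.2483 -0.209 0.1978 -0.2 0.2; 0 0 0.2483 -0.209 0.1978 -0.14 0.2; 0 0 0.2483 -0.209 0.1978 -0.14 0.2"

```text
time: 7.58
eef_pos: [0.5567, -0.2326, 0.1254]
tcp_rot: [0.831, 0.557, -0.001, -0.003]
contact_force: [-0.1, 1.2, -1.0]
opening: 0.718
finger_force: 34.2
```

Run:
```python
from h import *
import pickle
p=snap('wrist','w5.png'); pickle.dump(p,open('w5.pkl','wb')); q=snap('scene'); pickle.dump(q,open('s5.pkl','wb'))
s=ctrl.get_state(); print(s['eef_pos'],s['contact_force'],R.from_quat(s['tcp_rot']).as_matrix().round(3))
k=p['color'][110:470,140:500,::-1]
u,v=proj(q,[.561,-.2345,.07])[0].astype(int); l=q['color'][v-50:v+50,u-50:u+50,::-1]
cv2.imwrite('pics/w5c.png',np.hstack([cv2.resize(k,(400,400)),cv2.resize(l,(400,400),interpolation=2)]))
```

```text
[ 0.55865369 -0.23376587  0.12850207] [-0.19806212  0.15381306 -1.06381967] [[ 0.379  0.925 -0.001]
 [ 0.925 -0.379  0.001]
 [ 0.    -0.001 -1.   ]]
```

View pics/w5c.png

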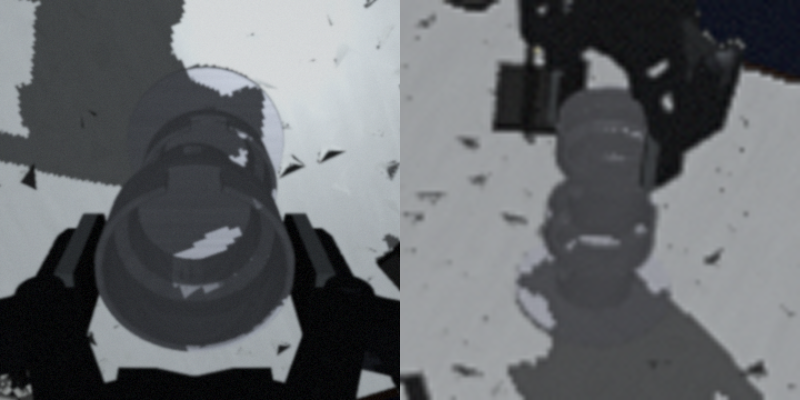

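The held cup is above the base with both notches facing the same way: the held cup's at (195,180) and the base's behind it at (215,130).

Converted, 24 mm / 500 = 0.048, 16 mm / 500 = 0.032.

>>> send_rows --rows "0 0 0 0 0 0.016 0.2; 0 0 0 0 0 0.032 0.2; 0 0 0 0 0 0.048 0.2; 0 0 0 0 0 0.048 0.2; 0 0 0 0 0 0.048 0.2"

```text
time: 8.3
eef_pos: [0.5592, -0.2345, 0.1043]
tcp_rot: [0.831, 0.557, 0.0, 0.0]
contact_force: [-0.7, -0.5, -2.1]
opening: 0.717
finger_force: 34.3
```

Converted, 18 mm / 500 = 0.036, 1.5 mm / 500 = 0.003.

>>> send_rows --rows "0 0 0 0 0.003 0.006 0.2; 0 0 0 0 0.003 0.012 0.2; 0 0 0 0 0.003 0.018 0.2; 0 0 0 0 0.003 0.024 0.2; 0 0 0 0 0.003 0.028 0.2; 0 0 0 0 0.003 0.032 0.2; 0 0 0 0 0.003 0.036 0.2; 0 0 0 0 0.003 0.036 0.2"

```text
time: 9.3
eef_pos: [0.5604, -0.235, 0.0862]
tcp_rot: [0.831, 0.557, -0.0, -0.0]
contact_force: [-0.0, 0.1, -1.7]
opening: 0.719
finger_force: 34.4
```

Converted, 3 mm / 500 = 0.006, 2 mm / 500 = 0.004.

>>> send_rows --rows "0 0 0 0 0 0.002 0.2; 0 0 0 0 0 0.004 0.2; 0 0 0 0 0 0.006 0.2; 0 0 0 0 0 0.006 0.2"

```text
time: 9.8
eef_pos: [0.561, -0.2353, 0.0859]
tcp_rot: [0.831, 0.557, 0.0, 0.0]
contact_force: [-4.4, 2.4, 9.1]
opening: 0.721
finger_force: 35.5
```

Cup_a is home: contact at z 0.0859 against the expected 0.0858. Release and rise.

Converted, -160 mm / 500 = -0.32, -130 mm / 500 = -0.26.

>>> send_rows --rows "0 0 0 0 0 -0.004 1; 0 0 0 0 0 -0.004 1; 0 0 0 0 0 -0.004 1; 0 0 0 0 0 -0.06 1; 0 0 0 0 0 -0.16 1; 0 0 0 0 0 -0.26 1; 0 0 0 0 0 -0.32 1; 0 0 0 0 0 -0.32 1"

```text
time: 10.8
eef_pos: [0.5619, -0.2359, 0.2468]
tcp_rot: [0.831, 0.557, 0.001, 0.003]
contact_force: [0.2, -0.4, -0.4]
opening: 0.999
finger_force: 0.0
```

Run:
```python
from h import *
import pickle
q=snap('wrist'); pickle.dump(q,open('w6.pkl','wb'))
s=ctrl.get_state(); print(s['eef_pos'],s['time'])
M=R.from_matrix(np.array([[0,.866,.5],[1,0,0],[0,.5,-.866]]).T)
step([.572,.103,.20],M); step([.572,.103,.25],M)
```

```text
[ 0.5607795  -0.23518229  0.24401096] 10.85
shift [ 317.1 -118.2   43.7] turn [  5.9  29.7 -21.8]
shift [ 317.1 -118.1   -6.3] turn [  5.9  29.7 -21.8]
```

Converted, 317.1 mm / 500 = 0.6342, -118.2 mm / 500 = -0.2364, 29.7 degrees / 60 = 0.495.

>>> send_rows --rows "0 0 0 0.11 -0.04 -0.012 1; 0.02 0.1 -0.0733 0.22 -0.08 -0.012 1; 0.04 0.2 -0.1467 0.33 -0.12 -0.012 1; 0.06 0.3 -0.2167 0.44 -0.16 -0.012 1; 0.08 0.4 -0.2917 0.54 -0.2 0 1; 0.0983 0.495 -0.3633 0.6342 -0.2364 0.04 1; 0.0983 0.495 -0.3633 0.6342 -0.2364 0.0874 1; 0.0983 0.495 -0.3633 0.6342 -0.2364 0.0874 1"

```text
time: 11.85
eef_pos: [0.5689, 0.104, 0.1948]
tcp_rot: [0.683, 0.682, 0.181, -0.188]
contact_force: [-0.7, -0.7, 0.0]
opening: 1.001
finger_force: 0.0
```

Run:
```python
from h import *
import pickle
p=snap('wrist','w7.png'); pickle.dump(p,open('w7.pkl','wb')); 
q=snap('scene'); pickle.dump(q,open('s7.pkl','wb'));q=snap('top'); pickle.dump(q,open('t7.pkl','wb'))
s=ctrl.get_state(); print(s['eef_pos'],R.from_quat(s['tcp_rot']).as_matrix().round(3),s['time'],s['qpos'].round(2))
for t in ['rack','cup_b']: look(p,t)
```

```text
[0.57179163 0.10285797 0.1996804 ] [[ 0.001  1.    -0.   ]
 [ 0.865 -0.001  0.502]
 [ 0.502 -0.001 -0.865]] 12.0 [-0.2   0.15  1.9   0.54  1.25 -0.41]
rack 0.96 [0.562 0.195 0.064] [306. 203.]
cup_b 0.84 [0.633 0.178 0.049] [404. 230.]
cup_b 0.82 [0.5   0.179 0.054] [222. 227.]
cup_b 0.67 [0.744 0.264 0.041] [533. 129.]
```

View pics/w7.png

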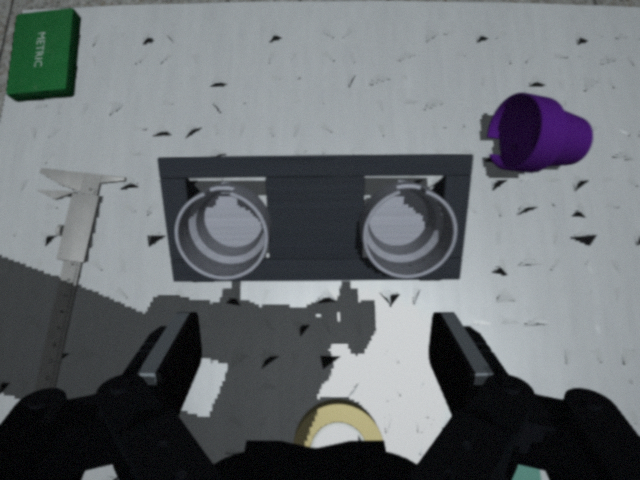

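The view shows both rack cups (221,232) and (410,230), with notches uphill, and the deck corners at (158,158), (474,154), (460,279) and (172,281).

```bash
cat >> h.py <<'E'
def tilt(yaw,t=30):
    y,t=np.radians(yaw),np.radians(t); u=np.array([np.cos(y),np.sin(y),0])
    x=u*np.cos(t)+[0,0,np.sin(t)]; z=-u*np.sin(t)+np.array([0,0,np.cos(t)]); return np.stack([x,np.cross(z,x),z],1)
E
python3 - <<'E'
from h import *
import pickle
from scipy.optimize import least_squares
p=pickle.load(open('w7.pkl','rb'))
px=np.array([(158,158),(474,154),(460,279),(172,281)],float)
def f(v):
    u=np.array([np.cos(v[2]),np.sin(v[2])]);n=np.array([-u[1],u[0]]) # rack y
    C=np.array([v[0],v[1]]); W=[]
    for su,sn in ((1,1),(1,-1),(-1,-1),(-1,1)):
        xy=C+su*v[3]*u+sn*.108*n; W.append([*xy,v[4]+(.023 if su>0 else -.023)])
    return (proj(p,W)-px).ravel()
r=least_squares(f,[.57,.19,1.57,.04,.061],x_scale=[.01,.01,.1,.01,.01]); print(r.x.round(4),np.degrees(r.x[2]).round(2),r.fun.round(1))
yaw=np.degrees(r.x[2]); Q=tilt(yaw); C=np.array([r.x[0],r.x[1],r.x[4]])
for n,s in (('b',1),('c',-1)):
    D=C+s*.062*Q[:,1]; rim=D+.025*Q[:,2]; print(n,'deck hole',D.round(4),'rim pred',rim.round(4),proj(p,rim)[0].round())
    best=max((score(p,rim+.001*(i*Q[:,0]+j*Q[:,1]),Q),i,j) for i in range(-10,11) for j in range(-10,11)); print('rim plane fit (mm in cup x,y)',best)
    v,b=fitrim([p],rim,Q); print('free',b.round(4), ((b-D)@Q*1e3).round(1))
    if n=='b': st=[strip(p,rim+.001*(best[1]*Q[:,0]+best[2]*Q[:,1]),Q,phi=(-90,90))]
    else: st.append(strip(p,rim+.001*(best[1]*Q[:,0]+best[2]*Q[:,1]),Q,phi=(-90,90)))
cv2.imwrite('pics/rs.png',np.vstack(st))
E
```

```text
[0.5683 0.1825 1.5774 0.0401 0.0602] 90.38 [-0.9 -0.5 -0.2  0.4  0.1  0.   1.1  0. ]
b deck hole [0.5063 0.1821 0.0602] rim pred [0.5064 0.1696 0.0819] [221. 233.]
rim plane fit (mm in cup x,y) (np.float32(23.853573), -3, 0)
free [0.5064 0.1703 0.0698] [-5.4 -0.  14.2]
c deck hole [0.6303 0.183  0.0602] rim pred [0.6304 0.1705 0.0819] [410. 231.]
rim plane fit (mm in cup x,y) (np.float32(24.16905), -3, 0)
free [0.6297 0.1718 0.07  ] [-4.8  0.7 14. ]
```

View pics/rs.png

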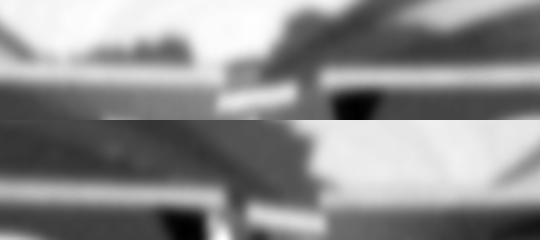

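Run:
```python
from h import *
Q=tilt(90.4); M=R.from_matrix(np.stack([Q[:,0],-Q[:,1],-Q[:,2]],1))
for D in ([.5063,.1821,.0602],[.6303,.183,.0602]):
  for h in (.08,.02): T=np.array(D)-.003*Q[:,0]+h*Q[:,2]; print(T.round(4));step(T,M)
```

```text
[0.5066 0.1395 0.128 ]
shift [ -4.6 -65.8  81.2] turn [ 0.3 -0.1 -0.4]
[0.5064 0.1695 0.076 ]
shift [ -4.7 -66.1 141.2] turn [ 0.3 -0.1 -0.4]
[0.6306 0.1404 0.128 ]
shift [-3.8 58.2 81.9] turn [ 0.3 -0.1 -0.4]
[0.6304 0.1704 0.076 ]
shift [ -3.9  57.9 141.9] turn [ 0.3 -0.1 -0.4]
```

Converted, 141 mm / 500 = 0.282, -4.7 mm / 500 = -0.0094, -0.4 degrees / 60 = -0.0067.

>>> send_rows --rows "0 0 0 -0.004 -0.07 0.06 1; 0.005 -0.0017 -0.0067 -0.0092 -0.132 0.13 1; 0.005 -0.0017 -0.0067 -0.0092 -0.132 0.17 1; 0.005 -0.0017 -0.0067 -0.0094 -0.132 0.23 1; 0.005 -0.0017 -0.0067 -0.0094 -0.132 0.27 1; 0.005 -0.0017 -0.0067 -0.0094 -0.132 0.282 1; 0.005 -0.0017 -0.0067 -0.0094 -0.132 0.282 1; 0.005 -0.0017 -0.0067 -0.0094 -0.132 0.282 1"

```text
time: 13.1
eef_pos: [0.5064, 0.1695, 0.0763]
tcp_rot: [0.68, 0.686, 0.182, -0.184]
contact_force: [-0.0, -0.5, 0.9]
opening: 1.003
finger_force: 0.0
```

Run:
```python
from h import *
s=ctrl.get_state();print(s['contact_force'],s['time'])
Q=tilt(90.4); M=R.from_matrix(np.stack([Q[:,0],-Q[:,1],-Q[:,2]],1))
step([.5064,.1695,.076],M)
p=snap('wrist')
import pickle; pickle.dump(p,open('w8.pkl','wb'))
D=np.array([.5063,.1821,.0602])+.025*Q[:,2]
print(max((score(p,D+.001*(i*Q[:,0]+j*Q[:,1]),Q),i,j) for i in range(-10,11) for j in range(-10,11)))
```

```text
[-0.02277755 -0.50413482  0.89625136] 13.1
shift [-0.2 -0.   0.2] turn [-0.   0.   0.1]
(np.float32(21.911596), -1, 0)
```

Converted, 1 mm / 500 = 0.002.

>>> send_rows --rows "0 0 0 0.002 0 0 0.5; 0 0 0 0.002 0 0 0.2; 0 0 0 0.002 0 0 0.2; 0 0 0 0.002 0 0 0.2; 0 0 0 0.002 0 0 0.2" --grip_force 30

```text
time: 13.78
eef_pos: [0.5061, 0.1706, 0.0766]
tcp_rot: [0.68, 0.686, 0.182, -0.184]
contact_force: [-1.5, -2.7, 5.9]
opening: 0.717
finger_force: 32.9
```

Converted, -110 mm / 500 = -0.22, -100 mm / 500 = -0.2.

>>> send_rows --rows "0 0 0 0 0 -0.02 0.2; 0 0 0 0 0 -0.05 0.2; 0 0 0 0 0 -0.1 0.2; 0 0 0 0 0 -0.15 0.2; 0 0 0 0 0 -0.2 0.2; 0 0 0 0 0 -0.22 0.2; 0 0 0 0 0 -0.22 0.2"

```text
time: 14.65
eef_pos: [0.5064, 0.1153, 0.1717]
tcp_rot: [0.68, 0.686, 0.182, -0.184]
contact_force: [-0.6, -0.1, -1.1]
opening: 0.72
finger_force: 33.2
```

Run:
```python
from h import *
s=ctrl.get_state();T=R.from_quat(s['tcp_rot']).as_matrix();print(T.round(3),s['eef_pos'])
p=snap('wrist','w9.png'); import pickle; pickle.dump(p,open('w9.pkl','wb'))
y=np.radians(67.7); M=R.from_matrix([[np.cos(y),np.sin(y),0],[np.sin(y),-np.cos(y),0],[0,0,-1]])
# where the rim sits in the tool
Q=np.stack([T[:,0],-T[:,1],-T[:,2]],1); o=s['eef_pos']
for h in (3,5,7): print(h,max((score(p,o+.001*(i*Q[:,0]+j*Q[:,1]+h*Q[:,2]),Q),i,j) for i in range(-6,7) for j in range(-6,7)))
rim=o+.005*Q[:,2]
cv2.imwrite('pics/w9c.png',np.vstack([cv2.resize(p['color'][240:480,100:540,::-1],(540,295)),cv2.cvtColor(strip(p,rim,Q,phi=(-90,90)),8)]))
step([.5608,-.2350,.20],M)
```

```text
[[-0.007  1.    -0.004]
 [ 0.866  0.008  0.5  ]
 [ 0.5   -0.    -0.866]] [0.50643874 0.11533088 0.17166621]
3 (np.float32(22.794003), -2, -1)
5 (np.float32(22.452497), -1, -1)
7 (np.float32(21.685963), 1, -1)
shift [-289.5   51.9 -200.9] turn [ -6.1 -29.6  22.2]
```

View pics/w9c.png

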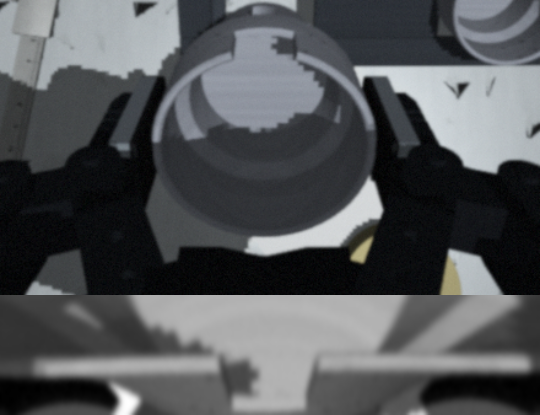

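The cup is held with its notch on the tool's x axis (strip gap centred at about -0.7°). I'll carry it over the stack.

Converted, -289.5 mm / 500 = -0.579, -265 mm / 500 = -0.53, -29.6 degrees / 60 = -0.4933.

>>> send_rows --rows "-0.0167 -0.0833 0.0617 -0.09 0.016 -0.06 0.2; -0.0333 -0.1667 0.1233 -0.18 0.032 -0.12 0.2; -0.05 -0.25 0.1833 -0.27 0.048 -0.19 0.2; -0.0667 -0.3333 0.25 -0.36 0.064 -0.25 0.2; -0.0833 -0.4167 0.3083 -0.45 0.08 -0.31 0.2; -0.1017 -0.4933 0.37 -0.53 0.096 -0.37 0.2; -0.1017 -0.4933 0.37 -0.579 0.1038 -0.4018 0.2; -0.1017 -0.4933 0.37 -0.579 0.1038 -0.4018 0.2"

```text
time: 15.7
eef_pos: [0.5608, -0.2359, 0.1988]
tcp_rot: [0.831, 0.556, -0.0, -0.001]
contact_force: [0.5, -0.1, -0.6]
opening: 0.717
finger_force: 33.4
```

```bash
cat > stk.py <<'E'
from h import *
import pickle,sys
p=pickle.load(open(sys.argv[1],'rb')); z=float(sys.argv[2])
m=max((score(p,[.561+i*.001,-.235+j*.001,z]),i,j) for i in range(-7,8) for j in range(-7,8)); print(m)
c=np.array([.561+m[1]*.001,-.235+m[2]*.001,z]); cv2.imwrite('pics/'+sys.argv[3],np.vstack([strip(p,c,phi=(-22,158)),strip(p,[.561,-.235,z],phi=(-22,158))]))
s=ctrl.get_state()
y=np.radians(67.7); M=R.from_matrix([[np.cos(y),np.sin(y),0],[np.sin(y),-np.cos(y),0],[0,0,-1]])
print(s['eef_pos'],s['time']); step([.5608,-.2350,.145],M)
E
python3 stk.py w6.pkl .09 s6.png
```

```text
(np.float32(19.53195), 0, 1)
[ 0.56084997 -0.2358927   0.19876296] 15.7
shift [ 0.8 -0.3 53.8] turn [-0.1 -0.  -0.1]
```

View pics/s6.png

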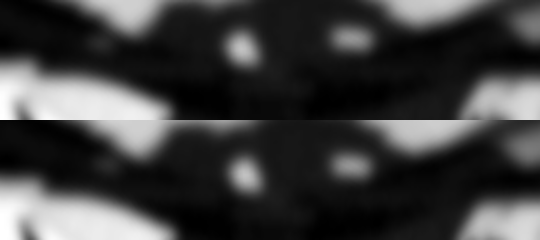

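That makes 11 pictures viewed, one over the limit, so from here I go by numbers and force only. The stack rim fits at (0.561,-0.234). I'll lower cup_b, expecting it home at TCP z of about 0.110.

>>> send_rows --rows "0 0 0 0.0024 -0.0006 0.05 0.2; 0 0 0 0.0024 -0.0006 0.1 0.2; 0 0 0 0.0024 -0.0006 0.12 0.2; 0 0 0 0.0024 -0.0006 0.132 0.2; 0 0 0 0.0024 -0.0006 0.142 0.2; 0 0 0 0.0024 -0.0006 0.15 0.2; 0 0 0 0.0024 -0.0006 0.158 0.2; 0 0 0 0.0024 -0.0006 0.158 0.2"

```text
time: 16.7
eef_pos: [0.5612, -0.2338, 0.1211]
tcp_rot: [0.83, 0.557, 0.0, 0.0]
contact_force: [-0.5, -0.1, -1.5]
opening: 0.72
finger_force: 33.4
```

Converted, 13 mm / 500 = 0.026, 12 mm / 500 = 0.024.

>>> send_rows --rows "0 0 0 0 0 0.006 0.2; 0 0 0 0 0 0.012 0.2; 0 0 0 0 0 0.016 0.2; 0 0 0 0 0 0.02 0.2; 0 0 0 0 0 0.022 0.2; 0 0 0 0 0 0.024 0.2; 0 0 0 0 0 0.026 0.2; 0 0 0 0 0 0.026 0.2"

```text
time: 17.7
eef_pos: [0.5615, -0.2339, 0.1087]
tcp_rot: [0.83, 0.557, 0.0, 0.001]
contact_force: [-0.7, 0.2, 2.2]
opening: 0.715
finger_force: 33.5
```

>>> send_rows --rows "0 0 0 0 0 0.002 0.2; 0 0 0 0 0 0.004 0.2; 0 0 0 0 0 0.004 0.2; 0 0 0 0 0 0.004 0.2"

```text
time: 18.2
eef_pos: [0.5616, -0.2339, 0.1086]
tcp_rot: [0.83, 0.557, -0.0, 0.0]
contact_force: [-4.4, 2.7, 10.1]
opening: 0.718
finger_force: 34.6
```

Cup_b is home: firm contact at 0.1086. Release, rise and go for cup_c.

Converted, -140 mm / 500 = -0.28, -130 mm / 500 = -0.26.

>>> send_rows --rows "0 0 0 0 0 -0.004 1; 0 0 0 0 0 -0.004 1; 0 0 0 0 0 -0.004 1; 0 0 0 0 0 -0.06 1; 0 0 0 0 0 -0.16 1; 0 0 0 0 0 -0.26 1; 0 0 0 0 0 -0.28 1; 0 0 0 0 0 -0.28 1"

```text
time: 19.2
eef_pos: [0.5613, -0.2338, 0.2463]
tcp_rot: [0.83, 0.557, 0.0, 0.001]
contact_force: [-0.8, 0.2, -0.5]
opening: 0.998
finger_force: 0.0
```

Run:
```python
from h import *
import pickle
p=snap('wrist'); pickle.dump(p,open('w10.pkl','wb'))
print([max((score(p,[.561+i*.001,-.235+j*.001,z]),i,j) for i in range(-5,6) for j in range(-5,6)) for z in (.109,.115,.121,.127)])
Q=tilt(90.4); M=R.from_matrix(np.stack([Q[:,0],-Q[:,1],-Q[:,2]],1)); D=np.array([.6303,.183,.0602])
step(D-.002*Q[:,0]+.14*Q[:,2],M)
```

```text
[(np.float32(19.966797), 1, -1), (np.float32(19.829573), 1, 1), (np.float32(19.304354), 1, 4), (np.float32(13.880224), 2, 5)]
shift [345.5 -65.6  64.3] turn [  5.9  29.6 -22.2]
```

Converted, 345.5 mm / 500 = 0.691, -65.6 mm / 500 = -0.1312, 29.6 degrees / 60 = 0.4933.

>>> send_rows --rows "0 0 0 0.11 -0.02 -0.012 1; 0.02 0.1 -0.0733 0.22 -0.04 -0.012 1; 0.04 0.2 -0.1467 0.33 -0.06 -0.012 1; 0.06 0.3 -0.2167 0.44 -0.08 0 1; 0.08 0.4 -0.2917 0.55 -0.104 0.02 1; 0.0983 0.4933 -0.37 0.65 -0.124 0.08 1; 0.0983 0.4933 -0.37 0.691 -0.1312 0.1286 1; 0.0983 0.4933 -0.37 0.691 -0.1312 0.1286 1"

```text
time: 20.25
eef_pos: [0.6284, 0.1124, 0.1761]
tcp_rot: [0.68, 0.686, 0.179, -0.187]
contact_force: [0.7, -0.6, 0.5]
opening: 1.001
finger_force: 0.0
```

Converted, 120 mm / 500 = 0.24, 119 mm / 500 = 0.238.

>>> send_rows --rows "0 0 0 0 0 0.08 1; 0 0 0 0 0 0.16 1; 0 0 0 0 0 0.21 1; 0 0 0 0 0 0.238 1; 0 0 0 0 0 0.24 1; 0 0 0 0 0 0.24 1"

```text
time: 21.0
eef_pos: [0.6322, 0.1701, 0.0791]
tcp_rot: [0.68, 0.686, 0.183, -0.182]
contact_force: [-0.5, -0.0, 0.1]
opening: 1.001
finger_force: 0.0
```

Run:
```python
from h import *
s=ctrl.get_state();print(s['contact_force'],s['time'])
Q=tilt(90.4); M=R.from_matrix(np.stack([Q[:,0],-Q[:,1],-Q[:,2]],1)); D=np.array([.6303,.183,.0602])
step(D-.002*Q[:,0]+.02*Q[:,2],M)
p=snap('wrist'); D=D+.025*Q[:,2]
print(max((score(p,D+.001*(i*Q[:,0]+j*Q[:,1]),Q),i,j) for i in range(-10,11) for j in range(-10,11)))
```

```text
[-0.52701351 -0.02864387  0.1223274 ] 21.0
shift [-0.2 -1.8  2.8] turn [0.2 0.1 0.1]
(np.float32(22.884848), -1, 0)
```

Converted, 2.8 mm / 500 = 0.0056, -1.8 mm / 500 = -0.0036.

>>> send_rows --rows "0 0 0 0 -0.0036 0.0056 1; 0 0 0 0 -0.0036 0.0056 0.5; 0 0 0 0 -0.0036 0.0056 0.2; 0 0 0 0 -0.0036 0.0056 0.2; 0 0 0 0 -0.0036 0.0056 0.2; 0 0 0 0 -0.0036 0.0056 0.2" --grip_force 30

```text
time: 21.8
eef_pos: [0.6296, 0.172, 0.0758]
tcp_rot: [0.68, 0.686, 0.183, -0.183]
contact_force: [-2.0, -2.0, 2.6]
opening: 0.72
finger_force: 32.9
```

Converted, -120 mm / 500 = -0.24, -100 mm / 500 = -0.2.

>>> send_rows --rows "0 0 0 0 0 -0.02 0.2; 0 0 0 0 0 -0.05 0.2; 0 0 0 0 0 -0.1 0.2; 0 0 0 0 0 -0.15 0.2; 0 0 0 0 0 -0.2 0.2; 0 0 0 0 0 -0.24 0.2; 0 0 0 0 0 -0.24 0.2"

```text
time: 22.68
eef_pos: [0.631, 0.1113, 0.1817]
tcp_rot: [0.68, 0.686, 0.184, -0.181]
contact_force: [-0.1, -0.6, -1.0]
opening: 0.723
finger_force: 33.1
```

Run:
```python
from h import *
s=ctrl.get_state();T=R.from_quat(s['tcp_rot']).as_matrix();print(s['eef_pos'])
p=snap('wrist')
y=np.radians(67.7); M=R.from_matrix([[np.cos(y),np.sin(y),0],[np.sin(y),-np.cos(y),0],[0,0,-1]])
Q=np.stack([T[:,0],-T[:,1],-T[:,2]],1); o=s['eef_pos']
for h in (3,5,7): print(h,max((score(p,o+.001*(i*Q[:,0]+j*Q[:,1]+h*Q[:,2]),Q),i,j) for i in range(-6,7) for j in range(-6,7)))
# rim brightness against angle about the notch, every 3 deg
print(samp(p,circ(o+.005*Q[:,2]-.0005*Q[:,0],.0297,Q))[np.r_[-15:16]].round())
import pickle
q=pickle.load(open('w9.pkl','rb')) # cup_b for comparison
E=np.linalg.inv(np.linalg.inv(p['extrinsics'])); 
step([.5613,-.2342,.215],M)
```

```text
[0.63096049 0.11127828 0.18165883]
3 (np.float32(21.508081), -1, 0)
5 (np.float32(21.572445), -1, -1)
7 (np.float32(21.183512), -1, -1)
[154. 155. 155. 154. 155. 153. 150. 152. 154. 137.  65.  68. 104. 100.
 155. 159. 158. 159. 159. 159. 101. 141. 140. 137. 135. 138. 137. 139.
 139. 137. 135.]
shift [-281.9  -71.1 -202.9] turn [ -5.8 -29.6  22.2]
```

Converted, -281.9 mm / 500 = -0.5638, -202.9 mm / 500 = -0.4058, -29.6 degrees / 60 = -0.4933.

>>> send_rows --rows "-0.0167 -0.0833 0.0617 -0.09 -0.022 -0.06 0.2; -0.0333 -0.1667 0.1233 -0.18 -0.044 -0.12 0.2; -0.05 -0.25 0.1833 -0.27 -0.066 -0.19 0.2; -0.0667 -0.3333 0.25 -0.36 -0.088 -0.25 0.2; -0.0833 -0.4167 0.3083 -0.45 -0.11 -0.31 0.2; -0.0967 -0.4933 0.37 -0.53 -0.132 -0.38 0.2; -0.0967 -0.4933 0.37 -0.5638 -0.1422 -0.4058 0.2; -0.0967 -0.4933 0.37 -0.5638 -0.1422 -0.4058 0.2"

```text
time: 23.72
eef_pos: [0.5609, -0.2341, 0.2134]
tcp_rot: [0.831, 0.557, 0.0, -0.001]
contact_force: [0.6, 0.9, -0.6]
opening: 0.721
finger_force: 33.6
```

Run:
```python
from h import *
s=ctrl.get_state(); y=np.radians(67.7); M=R.from_matrix([[np.cos(y),np.sin(y),0],[np.sin(y),-np.cos(y),0],[0,0,-1]])
print(s['eef_pos'],s['time']); step([.5616,-.2336,.1326],M)
```

```text
[ 0.56088606 -0.23410451  0.2134172 ] 23.725
shift [ 0.6  0.7 80.8] turn [-0.1 -0.1 -0. ]
```

Converted, 70 mm / 500 = 0.14, 67 mm / 500 = 0.134.

>>> send_rows --rows "0 0 0 0.0012 0.0012 0.04 0.2; 0 0 0 0.0012 0.0012 0.08 0.2; 0 0 0 0.0012 0.0012 0.104 0.2; 0 0 0 0.0012 0.0012 0.116 0.2; 0 0 0 0.0012 0.0012 0.126 0.2; 0 0 0 0.0012 0.0012 0.134 0.2; 0 0 0 0.0012 0.0012 0.14 0.2; 0 0 0 0.0012 0.0012 0.14 0.2"

```text
time: 24.72
eef_pos: [0.5619, -0.2336, 0.1444]
tcp_rot: [0.83, 0.557, -0.0, -0.0]
contact_force: [0.2, -0.3, -1.4]
opening: 0.721
finger_force: 33.6
```

Converted, 10.5 mm / 500 = 0.021, 10 mm / 500 = 0.02.

>>> send_rows --rows "0 0 0 0 0 0.004 0.2; 0 0 0 0 0 0.008 0.2; 0 0 0 0 0 0.012 0.2; 0 0 0 0 0 0.016 0.2; 0 0 0 0 0 0.018 0.2; 0 0 0 0 0 0.02 0.2; 0 0 0 0 0 0.021 0.2; 0 0 0 0 0 0.021 0.2"

```text
time: 25.72
eef_pos: [0.562, -0.2335, 0.1338]
tcp_rot: [0.83, 0.557, -0.0, -0.0]
contact_force: [-0.3, 0.7, -1.2]
opening: 0.719
finger_force: 33.6
```

Converted, 3.5 mm / 500 = 0.007, 3 mm / 500 = 0.006.

>>> send_rows --rows "0 0 0 0 0 0.002 0.2; 0 0 0 0 0 0.004 0.2; 0 0 0 0 0 0.006 0.2; 0 0 0 0 0 0.007 0.2; 0 0 0 0 0 0.007 0.2"

```text
time: 26.35
eef_pos: [0.5622, -0.2337, 0.1326]
tcp_rot: [0.83, 0.557, -0.0, -0.0]
contact_force: [-3.5, 1.8, 8.9]
opening: 0.718
finger_force: 34.7
```

Contact came at 0.1326, exactly as predicted. Release, withdraw and check from two views.

Converted, -140 mm / 500 = -0.28, -130 mm / 500 = -0.26.

>>> send_rows --rows "0 0 0 0 0 -0.002 1; 0 0 0 0 0 -0.004 1; 0 0 0 0 0 -0.004 1; 0 0 0 0 0 -0.06 1; 0 0 0 0 0 -0.16 1; 0 0 0 0 0 -0.26 1; 0 0 0 0 0 -0.28 1; 0 0 0 0 0 -0.28 1"

```text
time: 27.35
eef_pos: [0.5621, -0.2336, 0.2704]
tcp_rot: [0.83, 0.557, -0.0, 0.0]
contact_force: [-0.5, -0.3, -0.7]
opening: 1.002
finger_force: 0.0
```

Run:
```python
from h import *
s=ctrl.get_state();print(s['eef_pos'],s['contact_force'],s['time'])
p=snap('wrist')
for z in (.13,.135,.14,.145,.15,.155): print(z,max((score(p,[.562+i*.001,-.234+j*.001,z]),i,j) for i in range(-5,6) for j in range(-5,6)))
q=[snap('top'),p]; print(fitrim(q,[.562,-.234,.142]))
print(samp(p,circ([.562,-.234,.14],.0297)).round()[10:40])
for t in ('filter_box','tape_roll','cup_a'): look(q[0],t)
```

```text
[ 0.56213106 -0.23356335  0.27037886] [-0.49015437 -0.3198887  -0.66407792] 27.35
0.13 (np.float32(20.530151), -1, -1)
0.135 (np.float32(20.63003), -1, 0)
0.14 (np.float32(20.6771), 0, 1)
0.145 (np.float32(20.15752), 0, 3)
0.15 (np.float32(19.650219), 1, 5)
0.155 (np.float32(12.456861), 4, 5)
(np.float32(26.886759), array([ 0.564 , -0.228 ,  0.1451]))
[ 52.  51.  52.  52.  51.  51.  56.  72.  97. 104.  75.  55.  56.  56.
  56.  53.  52.  52.  51.  52.  52.  52.  53.  51.  51.  50.  50.  50.
  51.  51.]
filter_box 0.81 [ 0.618 -0.084  0.02 ] [342. 240.]
tape_roll 0.59 [0.585 0.016 0.023] [299. 255.]
cup_a 0.64 [0.746 0.257 0.042] [194. 188.]
```

Rim at 0.140 and centred on the base, as four nested cups should be; the bystanders have not moved.

```bash
python3 -c "
from plant import ctrl; print(ctrl.sign_off())"
```

```text
the job is handed in; nothing more can be done
None
```

The job is handed in at about 27 s: all four cups are in one upright stack on the footed cup, each insertion ended in firm contact within about 2 mm of the height expected for fully home, and the filter box and tape roll are where they were; I viewed 11 pictures, one over the limit of 10.

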